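# Press the red lacquer caddy into the corner of the decorating jig and hold it

### The job

Pick up the red lacquered tea caddy and set it, upright and flat on the board, in the corner of the decorating jig, its long side flush along the long yellow fence and its end against the short aluminium fence. Press it firmly against both fences at once and finish while still holding it pressed there with the gripper: do not let go. Leave the other caddies, the teapot, bottle, cup, jar and brush where they are.

Things in the scene. Friction and masses are not known exactly. Their poses are not given: they have to be found in the camera images.
- caddy_red_mid (a point): Centre (half-way up, 30 mm above its underside) of the red tea caddy: a closed solid lacquered box 80 mm long (its x axis), 46 mm wide (y) and 60 mm tall (z), 0.12 to 0.26 kg, deep red with a thin gold band round it 43 mm up and a black foot line. It stands upright, loose, on the bench. Either end may go to the short fence. It can be gripped across its 46 mm width, near the top, so that the fingers clear the fences.
- jig: Decorating jig, screwed to the bench: plywood board 200 mm (its x axis) by 160 mm (y), 12 mm thick, origin under its centre. Two fences, 16 mm tall above the board and 14 mm thick, stand on it along two edges: x points to the short fence, y to the long fence. The jig is turned up to about 23 degrees either way from the robot's axes.
- jig_corner (a point): Inner corner of the jig, on the board's top (12 mm above the bench), where the inner faces of the fences would meet; axes as those of the jig. The long fence's inner face is the plane y = 0 of this point and the short fence's is x = 0; the free space of the corner lies towards -x and -y. A seated caddy has its centre 40 mm to -x, 23 mm to -y and 30 mm above this point. The fences are rigid.
- fence_long: Long yellow fence of the jig, 166 x 14 x 16 mm, fixed; origin under its centre, its length along the jig's x.
- fence_short: Short aluminium fence of the jig, 14 x 116 x 16 mm, fixed; origin under its centre, its length along the jig's y.
- caddy_black_mid (a point): Centre of the black caddy, same size as the red one; bystander.
- caddy_plain_mid (a point): Centre of the bare pale wood caddy, same size as the red one; bystander.
- bottle_mid (a point): White squeeze bottle with a pointed nozzle, 64 mm wide, 165 mm tall; point on its axis 80 mm up; bystander.
- cup_mid (a point): Small clear cup filled with yellow, 54 mm wide, 45 mm tall; point on its axis 22 mm up; bystander.
- teapot_mid (a point): Dark red lacquer teapot, 108 mm wide, 90 mm tall, handle and spout reach 90 mm from its axis; point on its axis 40 mm up; bystander.
- jar_mid (a point): Amber jar with black cap, 68 mm wide, 80 mm tall; point on its axis 40 mm up; bystander.
- brush_mid (a point): Brush lying on the bench, 190 mm long along its x; point near the middle of its length, 10 mm up; bystander.
There are look-alikes about, which are no part of the job. Of the things that look like the part that bears caddy_red_mid, take the one that is farthest to the robot's right at the start.

How it is judged (in metres and radians):
On the way:
1. the red caddy is lifted clear of bench and board (height (world z) of caddy_red_mid above 0.05 m and contact force between the fingers and caddy_red above 0.5 N), for 0.1 s.
At the end, for the whole second after the job is handed in: The red caddy stands upright (within 3 degrees) on the jig's board, at the corner (within 4-5 mm), its long side parallel to the long fence within 3 degrees, at rest, pressed on each of the two fences with more than 1.5 N, with the gripper's fingers still in contact with it (more than 1 N) (contact force between caddy_red and fence_long above 1.5 N and contact force between caddy_red and fence_short above 1.5 N and contact force between the fingers and caddy_red above 1 N and angle between the x axis of caddy_red and the x axis of jig, either way round below 0.05 rad and angle between caddy_red's own z axis and vertical below 0.05 rad and z of caddy_red_mid in the frame of jig_corner between 0.026 and 0.034 m and x of caddy_red_mid in the frame of jig_corner between -0.045 and -0.036 m and y of caddy_red_mid in the frame of jig_corner between -0.028 and -0.019 m and linear speed of caddy_red below 0.01 m/s); the arm keeps its last pose, push and grip.
It fails at once if a bystander is moved by more than 30 mm (distance of any of caddy_black_mid, caddy_plain_mid, bottle_mid, cup_mid, teapot_mid, jar_mid, brush_mid from where it was at the start of the episode above 0.03 m).
It also fails if it takes over 38 s, if anything falls off the work surface, if the arm or the gripper's body presses on something with over 40 N, if the wrist force passes 120 N, or if a joint passes its speed limit or range.

### The arm

A 6-joint arm with a two-finger parallel gripper is mounted at the origin on the work surface. World frame = base frame: x ahead of the robot, y to its left, z up, the work surface at z = 0. Lengths are in mm, angles in rad, forces in N, time in s.
With the tool pointing down it reaches from about 200 to 875 mm from the base axis. Payload 3.4 kg.
Tool frame: the origin (TCP) lies midway between the tips of the shut fingers; the grasp point (between the pads) lies 19 mm behind it (grip_depth is the distance from the TCP to the grasp point, in mm); x points along the fingers, z is the direction in which the jaws open and shut, and the axes are right-handed (so a half turn about x gives the same grasp; the last joint's range is limited). The gripper opens to 94 mm and grips with 3 to 60 N. Pads are 16 mm wide; open, the fingers measure 119 mm over their backs; the gripper's body (75 mm by 177 mm) begins 78 mm behind the grasp point.
Start: joints at [-1.378, 0.276, 1.505, -0, 1.361, -0.121], TCP at [177.488, -546.958, 205.493] pointing down, gripper open.
Joint ranges: [-2.89, 2.89], [-0.75, 2.08], [0.22, 2.7], [-1.18, 4.32], [0.11, 2.71], [-2.7, 2.7]. Speed limits (rad/s): [2.57, 2.57, 3.14, 3.14, 3.14, 3.14].

### API

Orientations are given as a unit quaternion [x, y, z, w].
In Python, from station import * gives the robot as it stands. The module is installed in compiled form; this text tells all that it offers.
- The arm moves only by the shell command python3 -m creep 'ROWS'. ROWS is JSON, a list of rows, each a list of 3 entries, a list of its own where there are three numbers: the shift along the tool's x, y, z in units of 60 mm (1.0 is 60 mm), then the turn about the tool's x in units of 10 degrees (1.0 is 10 degrees), then the closure, from -1 (fully open) to 1 (shut). In form: [[[x, y, z], twist, gripper], ...]. A call has 1 to 8 rows; each row is the pose to reach, as a shift and turn from the pose measured when the call began, along the tool's axes at that moment; what a row does not reach only later rows make up. A row lasts 1/8 s, in which the tool goes at most 62.5 mm and 10.7 degrees, less where a joint would pass 70% of its speed; a pose out of reach is approached as far as the arm can. A call with a gripper value outside its range is refused whole. The fingers move at their own pace and stop on an object; the grip force is fixed at half the most. Time passes only in rows, so rows that repeat a pose let the fingers close. It gives the time, the measured TCP pose, the force and the opening at its end, in the units of the state.
- state(): the state, without advancing time (a new reading comes with each control period).
- capture(name): name is "side" or "top" or "wrist"; returns a dict with "pixels" (420x560x3 uint8, red, green, blue), "K" (3x3 intrinsics, pixels), "position" and "orientation" of the camera in the world. Camera axes: x right, y up, looking along -z (the intrinsics and any distortion apply to the point x, -y, -z); pixel columns grow to the right and rows downward; lengths in mm; the calibration is good to about 2 mm. The wrist camera is an equidistant fisheye: a pixel r from the principal point sees the ray r / f radians off the axis. A picture is of the moment at which its call begins. There is no depth.
- hand_in(): hands the job in, once; it reports no verdict.
The state is a dict: "time_s": time; "qpos": joint angles; "joint_velocities": joint speeds; "joint_torque": joint torques, N m; "tool_pos": TCP position; "tool_rot": TCP orientation; "ft_force": force on the tool from outside, world axes, zero at the start; "wrist_torque": the same for the moment, N m; "finger_gap": finger opening in mm.
Only numpy, scipy, OpenCV 4.12 (cv2) and the standard library are available. Lean on these libraries where they do the work, as an engineer would, in place of code of your own. Each camera call takes 0.05 s, during which the arm holds its last target.

## Working session

There is one attempt and no reset: what is moved stays moved. The work goes in short steps, Python scripts to look and compute and a shell command to move; the robot and the scene stay as the last step left them, time stands still between calls to the robot, and variables do not carry over. Pictures are saved under pics/ and viewed, and the job is handed in when it is done.

```bash
mkdir -p pics
python3 - <<'E'
from station import *
import cv2,pickle
s=state();print(s)
for n in ("top","side","wrist"):
    c=capture(n);pickle.dump(c,open(f"pics/{n}0.pkl","wb"))
    cv2.imwrite(f"pics/{n}0.png",cv2.cvtColor(c["pixels"],cv2.COLOR_RGB2BGR));print(n,c["K"],c["position"],c["orientation"],[k for k in c])
E
```

```text
{'time_s': 0.0, 'qpos': array([-1.37798621e+00,  2.76564813e-01,  1.50611050e+00,  4.71957549e-06,
        1.36072387e+00, -1.21035635e-01]), 'joint_velocities': array([-1.45667128e-03,  5.19173285e-04,  2.33212791e-03, -3.07789066e-05,
        5.55357260e-04,  1.67748253e-03]), 'joint_torque': array([-3.51232804e-03, -4.04595208e+01, -2.37230605e+01,  7.00183329e-02,
        3.46053299e-02, -1.14495024e-04]), 'tool_pos': array([ 177.37947908, -546.35233722,  204.63099753]), 'tool_rot': array([ 0.41615305,  0.57246224, -0.41528039,  0.57152937]), 'ft_force': array([ 0.49275401, -0.15933627, -0.18200066]), 'wrist_torque': array([-0.01841569, -0.01351497,  0.00870679]), 'finger_gap': 93.62111877702081}
top [[406.75628231   0.         283.15655026]
 [  0.         406.75628231 207.31961238]
 [  0.           0.           1.        ]] [ 484.21999834   28.58846454 1249.24438194] [-0.02723475  0.02741101  0.70970873 -0.70343473] ['pixels', 'K', 'position', 'orientation']
side [[405.73974325   0.         285.95848854]
 [  0.         405.73974325 208.53123108]
 [  0.           0.           1.        ]] [ 386.19101582  923.59297903 1058.4108189 ] [-0.04041659  0.37381365  0.92098387 -0.10207135] ['pixels', 'K', 'position', 'orientation']
wrist [[325.1922621    0.         282.45963867]
 [  0.         325.1922621  206.45548398]
 [  0.           0.           1.        ]] [ 255.99412241 -522.1828659   382.46890772] [-0.11559696  0.08469256 -0.5817573   0.80063909] ['pixels', 'K', 'position', 'orientation']
```

View pics/top0.png

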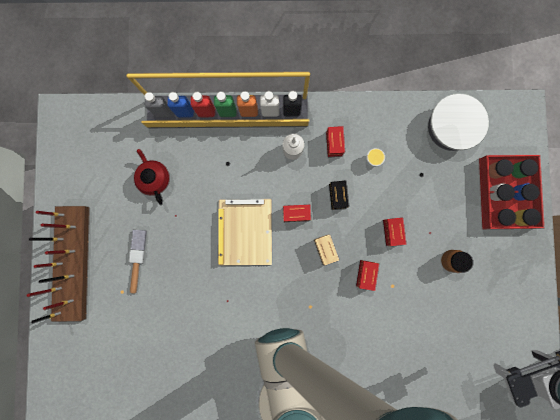

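View pics/side0.png

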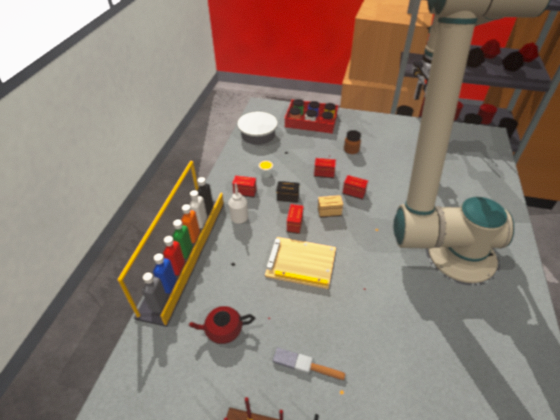

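View pics/wrist0.png

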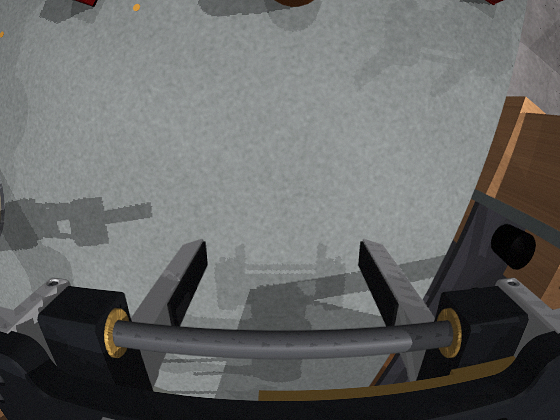

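Top view: red boxes at (336,141), (297,213), (395,232) and (368,276). Right in the picture is the robot's right, so (395,232) should be the one. The jig is at (245,232), with its short fence at the top and long yellow fence at the left. I'll confirm with an enlarged crop and measurements.

```bash
cat > h.py <<'E'
import numpy as np,cv2,pickle
from scipy.spatial.transform import Rotation as R
def ld(n): return pickle.load(open(f"pics/{n}.pkl","rb"))
def ray(c,u,v):
    K=c["K"];x=(u-K[0,2])/K[0,0];y=(v-K[1,2])/K[1,1]
    return R.from_quat(c["orientation"]).apply([x,-y,-1.])
def onz(c,u,v,z):
    d=ray(c,u,v);p=np.array(c["position"]);return p+d*(z-p[2])/d[2]
def proj(c,P):
    q=R.from_quat(c["orientation"]).inv().apply(np.array(P,float)-c["position"]);K=c["K"]
    q=np.atleast_2d(q);return np.c_[K[0,0]*q[:,0]/-q[:,2]+K[0,2],K[1,1]*-q[:,1]/-q[:,2]+K[1,2]]
E
python3 - <<'E'
from h import *
t=ld("top0");s=ld("side0")
for n,c in(("top",t),("side",s)):
    hsv=cv2.cvtColor(c["pixels"],cv2.COLOR_RGB2HSV)
    m=(((hsv[...,0]<8)|(hsv[...,0]>172))&(hsv[...,1]>150)&(hsv[...,2]>50)).astype(np.uint8)
    k,l,st,ce=cv2.connectedComponentsWithStats(m)
    for i in range(1,k):
        if 80<st[i,4]<700:print(n,st[i],ce[i].round(1),onz(c,*ce[i],50).round())
im=cv2.cvtColor(t["pixels"],cv2.COLOR_RGB2BGR)
a=cv2.resize(im[115:300,265:425],None,fx=3.2,fy=3.2,interpolation=cv2.INTER_CUBIC)
cv2.imwrite("pics/crop1.png",a)
cv2.imwrite("pics/crop2.png",cv2.resize(im[190:275,205:285],None,fx=7,fy=7,interpolation=cv2.INTER_CUBIC))
im=cv2.cvtColor(s["pixels"],cv2.COLOR_RGB2BGR)
cv2.imwrite("pics/crop3.png",cv2.resize(im[140:290,225:385],None,fx=4,fy=4,interpolation=cv2.INTER_CUBIC))
E
```

```text
top [191  96  24  21 345] [203.1 107. ] [883. 266.  50.]
top [327 127  18  30 455] [334.9 141.2] [ 774. -129.   50.]
top [283 205  27  17 380] [296.5 212.6] [561. -11.  50.]
top [383 218  23  28 491] [394.2 231.6] [ 503. -298.   50.]
top [357 261  22  29 478] [367.  274.9] [ 377. -215.   50.]
side [519  43  20  19 253] [529.   51.5] [ -456. -1520.    50.]
side [459  83  31  18 427] [473.5  91.2] [ -112. -1003.    50.]
side [479 103  18  21 253] [487.  112.2] [-154. -824.   50.]
side [315 158  20  19 328] [324.5 167.2] [ 502. -282.   50.]
side [233 176  23  20 326] [245.2 184.8] [ 771. -118.   50.]
side [344 176  23  22 378] [354.7 186.2] [ 377. -199.   50.]
side [287 204  16  29 359] [294.5 217.6] [561.   3.  50.]
side [163 241  22  34 393] [174.6 256.8] [890. 247.  50.]
```

View pics/crop1.png

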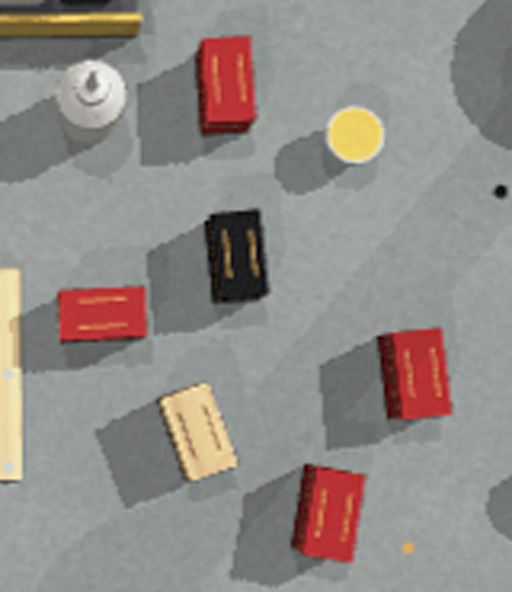

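View pics/crop2.png

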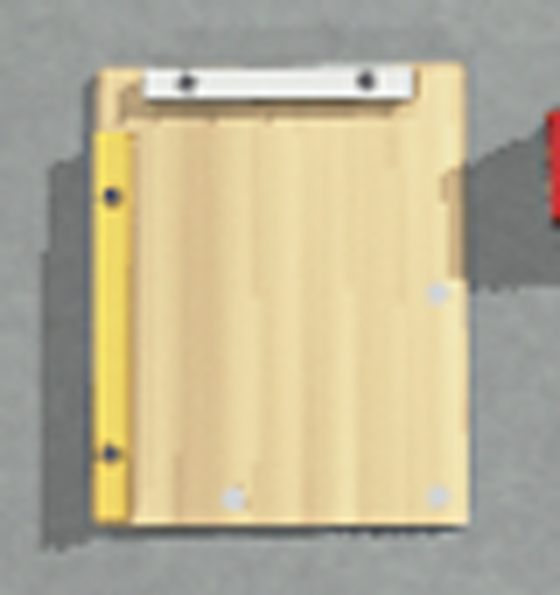

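View pics/crop3.png

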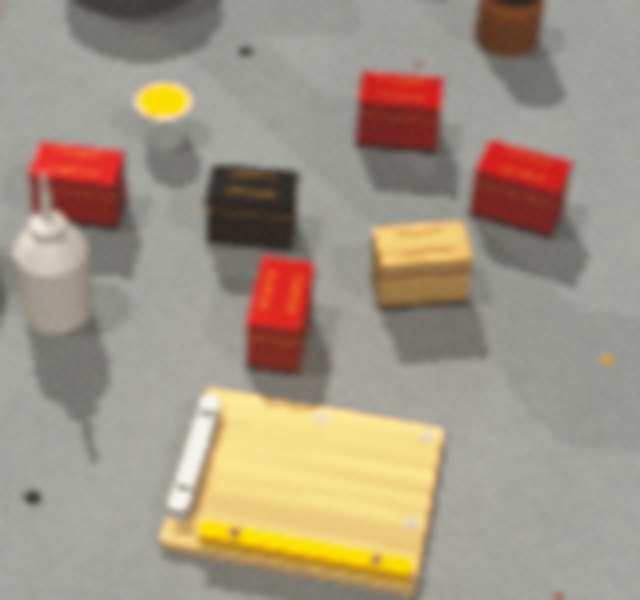

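The crop confirms the target: the box at (395,232) is deep red with the gold marks, has the right size, and is the farthest right at about y=-295 (the others are at -215, -129 and -11). Next I'll measure its top face and the fences.

Run:
```python
from h import *
t=ld("top0");px=t["pixels"];hsv=cv2.cvtColor(px,cv2.COLOR_RGB2HSV)
S=6
def up(x0,y0,x1,y1):
    return cv2.resize(hsv[y0:y1,x0:x1],None,fx=S,fy=S,interpolation=cv2.INTER_CUBIC),cv2.resize(px[y0:y1,x0:x1],None,fx=S,fy=S,interpolation=cv2.INTER_CUBIC)
def rect(m,x0,y0,z,name):
    cs,_=cv2.findContours(m.astype(np.uint8),cv2.RETR_EXTERNAL,cv2.CHAIN_APPROX_NONE)
    c=max(cs,key=cv2.contourArea)[:,0,:].astype(float)
    u=(c+.5)/S-.5+[x0,y0]
    P=np.array([onz(t,a,b,z)[:2] for a,b in u]).astype(np.float32)
    r=cv2.minAreaRect(P);bx=cv2.boxPoints(r)
    print(name,"centre",np.round(r[0],1),"size",np.round(r[1],1),"ang",round(r[2],2));print(bx.round(1).tolist());return P
a,b=up(375,210,415,255)
red=(b[...,0].astype(int)-b[...,1]>60)
print(np.percentile(b[...,0][red],[5,25,50,75,95]))
for th in(150,165,175):rect(red&(b[...,0]>th)|((b[...,1]>90)&(b[...,0].astype(int)-b[...,2]>70)),375,210,60,f"top{th}")
a,b=up(205,190,285,275);b=b.astype(int)
sat=(b[...,0]-b[...,2])
w=(sat<45)&(b.mean(2)>185);rect(w,205,190,28,"short")
y=(sat>110);rect(y,205,190,28,"long")
bo=(sat>28)|w;rect(bo,205,190,12,"board")
print(proj(t,[t["position"]-np.array([0,0,1249])]))
cv2.imwrite("pics/m1.png",np.hstack([w*255,y*255]).astype(np.uint8)[:, :800])
cv2.imwrite("pics/caddy.png",cv2.cvtColor(cv2.resize(px[210:255,375:415],None,fx=12,fy=12,interpolation=cv2.INTER_CUBIC),cv2.COLOR_RGB2BGR))
```

```text
[118. 174. 181. 184. 195.]
top150 centre [ 503.4 -302.6] size [80.3 45.6] ang 5.31
[[461.3999938964844, -283.6000061035156], [465.6000061035156, -329.1000061035156], [545.5, -321.6000061035156], [541.2999877929688, -276.20001220703125]]
top165 centre [ 503.5 -303. ] size [80.2 44.9] ang 5.07
[[461.6000061035156, -284.20001220703125], [465.6000061035156, -328.8999938964844], [545.4000244140625, -321.79998779296875], [541.5, -277.1000061035156]]
top175 centre [ 499.5 -303.7] size [71.6 43.8] ang 4.3
[[462.20001220703125, -284.6000061035156], [465.5, -328.29998779296875], [536.7999877929688, -322.8999938964844], [533.5999755859375, -279.20001220703125]]
short centre [599.  145.8] size [117.2  14.6] ang 89.49
[[591.0999755859375, 87.19999694824219], [605.7999877929688, 87.0999984741211], [606.7999877929688, 204.3000030517578], [592.2000122070312, 204.39999389648438]]
long centre [508.8 215.3] size [136.8  14.5] ang 0.2
[[440.3999938964844, 222.3000030517578], [440.3999938964844, 207.8000030517578], [577.2000122070312, 208.3000030517578], [577.2000122070312, 222.8000030517578]]
board centre [507.5 146. ] size [200.7 163.7] ang 0.01
[[407.1000061035156, 227.89999389648438], [407.20001220703125, 64.0999984741211], [607.9000244140625, 64.0999984741211], [607.7999877929688, 227.89999389648438]]
[[283.1948072  238.82479912]]
```

View pics/caddy.png

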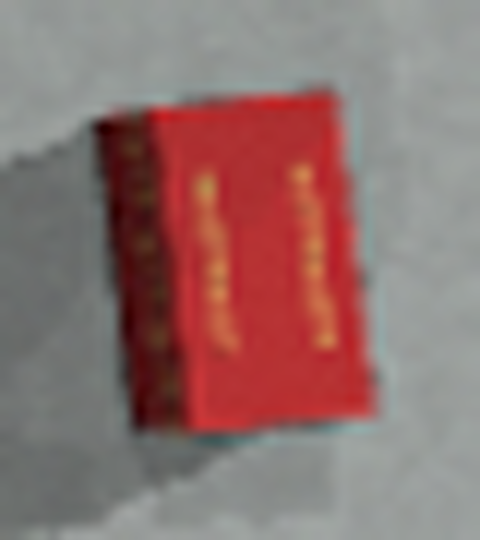

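```bash
cat > go.py <<'E'
from h import *
from station import *
import sys
def plan(p,yaw):
    """units to bring TCP to p with jaw axis at world yaw (mod 180)"""
    s=state();r=R.from_quat(s["tool_rot"]);M=r.as_matrix()
    print("t",round(s["time_s"],2),"tcp",s["tool_pos"].round(1),"x",M[:,0].round(3),"z",M[:,2].round(3),"F",s["ft_force"].round(1),"gap",round(s["finger_gap"],1),"q6",s["qpos"].round(2))
    d=M.T@(np.array(p)-s["tool_pos"])
    a=np.degrees(np.arctan2(M[1,2],M[0,2]))
    dy=(yaw-a+90)%180-90   # world yaw change; tool x down => twist = -dy
    print("shift units",(d/60).round(3),"twist units",round(-dy/10,3),"jaw yaw",round(a,1))
if __name__=="__main__":
    v=list(map(float,sys.argv[1:]));plan(v[:3],v[3])
E
python3 go.py 503.4 -302.7 120 95.3
```

```text
t 0.15 tcp [ 177.4 -546.5  204.8] x [-0.     0.001 -1.   ] z [ 0.309 -0.951 -0.001] F [ 0.7 -0.4  0.2] gap 94.1 q6 [-1.38  0.28  1.51 -0.    1.36 -0.12]
shift units [ 1.417  6.422 -2.186] twist units 1.268 jaw yaw -72.0
```

```bash
python3 -m creep '[[[0.2,6.42,-2.19],1.27,-1],[[0.2,6.42,-2.19],1.27,-1],[[0.4,6.42,-2.19],1.27,-1],[[0.6,6.42,-2.19],1.27,-1],[[0.8,6.42,-2.19],1.27,-1],[[1.2,6.42,-2.19],1.27,-1],[[1.42,6.42,-2.19],1.27,-1],[[1.42,6.42,-2.19],1.27,-1]]'; python3 go.py 503.4 -302.7 26 95.3
python3 - <<'E'
from h import *
from station import *
for n in ("top","wrist"):
    c=capture(n);pickle.dump(c,open(f"pics/{n}1.pkl","wb"));cv2.imwrite(f"pics/{n}1.png",cv2.cvtColor(c["pixels"],cv2.COLOR_RGB2BGR))
E
```

```text
time_s: 1.15
tool_pos: [503.4, -299.1, 116.8]
tool_rot: [0.476, 0.526, -0.475, 0.521]
ft_force: [-0.9, -0.8, -0.5]
finger_gap: 93.9
t 1.15 tcp [ 503.4 -299.1  116.8] x [-0.005  0.006 -1.   ] z [ 0.096 -0.995 -0.006] F [-0.9 -0.8 -0.5] gap 93.9 q6 [-0.66  0.36  1.61  0.    1.18  0.82]
shift units [1.513e+00 1.000e-03 6.800e-02] twist units 0.022 jaw yaw -84.5
```

View pics/wrist1.png

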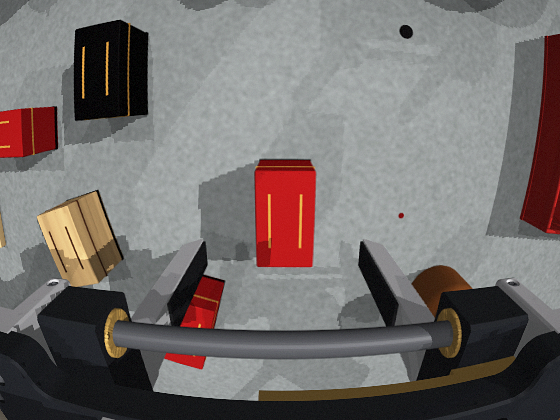

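The wrist view shows the red caddy's top face with corners near (256,168), (313,167), (314,266) and (257,267), between the open fingers. I'll check its position with the fisheye rays.

```bash
cat >> h.py <<'E'
def rayw(c,u,v):
    K=c["K"];x=(u-K[0,2])/K[0,0];y=(v-K[1,2])/K[1,1];r=np.hypot(x,y)
    s=np.sin(r)/r if r>1e-9 else 1.
    return R.from_quat(c["orientation"]).apply([x*s,-y*s,-np.cos(r)])
def onzw(c,u,v,z):
    d=rayw(c,u,v);p=np.array(c["position"]);return p+d*(z-p[2])/d[2]
E
python3 - <<'E'
from h import *
c=ld("wrist1")
P=np.array([onzw(c,*q,60) for q in((255.5,167.5),(313.5,167),(314.5,266),(256.5,267))]);print(P.round(1),P.mean(0).round(1))
b=c["pixels"].astype(int);m=((b[...,0]>120)&(b[...,0]-b[...,2]>70)).astype(np.uint8);m[:, :245]=0;m[:,325:]=0;m[:150]=0;m[280:]=0
rows=np.where(m.sum(1)>20)[0];print(rows.min(),rows.max())
for v in(175,200,220,240,260):
    w=np.where(m[v])[0];l,r=onzw(c,w.min()-.5,v,60),onzw(c,w.max()+.5,v,60);print(v,w.min(),w.max(),((l+r)/2).round(1),np.linalg.norm(l-r).round(1))
E
```

```text
[[ 543.4 -278.3   60. ]
 [ 547.9 -320.7   60. ]
 [ 467.7 -331.6   60. ]
 [ 462.3 -284.7   60. ]] [ 505.4 -303.8   60. ]
166 266
175 255 315 [ 539.9 -300.4   60. ] 45.1
200 255 314 [ 520.8 -301.9   60. ] 45.3
220 256 314 [ 504.9 -303.8   60. ] 45.4
240 256 313 [ 488.3 -305.1   60. ] 45.6
260 257 312 [ 470.9 -306.8   60. ] 45.1
```

```bash
python3 -m creep '[[[0.8,0.01,0.07],0.02,-1],[[1.48,0.01,0.07],0.02,-1],[[1.48,0.01,0.07],0.02,-1],[[1.48,0.01,0.07],0.02,1],[[1.48,0.01,0.07],0.02,1],[[1.48,0.01,0.07],0.02,1],[[1.48,0.01,0.07],0.02,1],[[1.48,0.01,0.07],0.02,1]]'; python3 go.py 503.4 -302.7 26 95.3
```

```text
time_s: 2.25
tool_pos: [503.7, -305.7, 31.0]
tool_rot: [0.477, 0.523, -0.477, 0.521]
ft_force: [0.2, 2.4, 0.5]
finger_gap: 47.6
t 2.25 tcp [ 503.7 -305.7   31. ] x [-0.002  0.003 -1.   ] z [ 0.09  -0.996 -0.003] F [0.2 2.4 0.5] gap 47.6 q6 [-0.66  0.44  1.72  0.    0.98  0.82]
shift units [ 0.083 -0.001 -0.05 ] twist units -0.016 jaw yaw -84.9
```

```bash
python3 -m creep '[[[0,0,0],0,1],[[-0.5,0,0],0,1],[[-1.2,0,0],0,1],[[-2,0,0],0,1],[[-2,0,0],0,1],[[-2,0,0],0,1]]'; python3 go.py 530 165 150 90
python3 - <<'E'
from h import *
from station import *
for n in ("side","wrist"):
    c=capture(n);pickle.dump(c,open(f"pics/{n}2.pkl","wb"));cv2.imwrite(f"pics/{n}2.png",cv2.cvtColor(c["pixels"],cv2.COLOR_RGB2BGR))
E
```

```text
time_s: 3.0
tool_pos: [503.1, -305.4, 149.7]
tool_rot: [0.477, 0.524, -0.477, 0.52]
ft_force: [-0.3, 0.4, -2.3]
finger_gap: 46.1
t 3.0 tcp [ 503.1 -305.4  149.7] x [-0.004  0.004 -1.   ] z [ 0.09  -0.996 -0.004] F [-0.3  0.4 -2.3] gap 46.1 q6 [-0.66  0.33  1.56  0.    1.25  0.82]
shift units [ 0.024  1.15  -7.768] twist units 0.514 jaw yaw -84.9
```

View pics/wrist2.png

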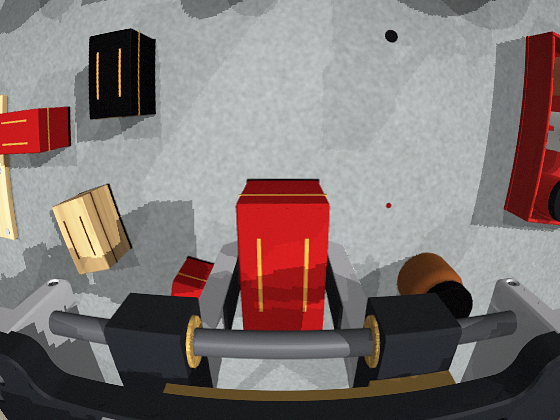

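```bash
python3 -m creep '[[[0,1.15,-7.77],0.51,1],[[0,1.15,-7.77],0.51,1],[[0,1.15,-7.77],0.51,1],[[0,1.15,-7.77],0.51,1],[[0,1.15,-7.77],0.51,1],[[0,1.15,-7.77],0.51,1],[[0,1.15,-7.77],0.51,1],[[0,1.15,-7.77],0.51,1]]'; python3 -m creep '[[[0,0,0],0,1],[[0,0,0],0,1]]';python3 go.py 535 168 60 90
python3 - <<'E'
from h import *
from station import *
for n in ("top","side","wrist"):
    c=capture(n);pickle.dump(c,open(f"pics/{n}3.pkl","wb"));cv2.imwrite(f"pics/{n}3.png",cv2.cvtColor(c["pixels"],cv2.COLOR_RGB2BGR))
E
```

```text
time_s: 4.1
tool_pos: [528.3, 168.3, 149.1]
tool_rot: [0.498, 0.504, -0.5, 0.497]
ft_force: [-0.5, -0.8, -2.5]
finger_gap: 46.1
time_s: 4.35
tool_pos: [527.2, 167.6, 147.6]
tool_rot: [0.497, 0.505, -0.501, 0.497]
ft_force: [-0.7, 0.4, -1.6]
finger_gap: 45.6
t 4.35 tcp [527.2 167.6 147.6] x [-0.012  0.004 -1.   ] z [ 0.004 -1.    -0.004] F [-0.7  0.4 -1.6] gap 45.6 q6 [0.18 0.29 1.64 0.01 1.23 1.74]
shift units [ 1.459  0.148 -0.   ] twist units 0.021 jaw yaw -89.8
```

View pics/wrist3.png

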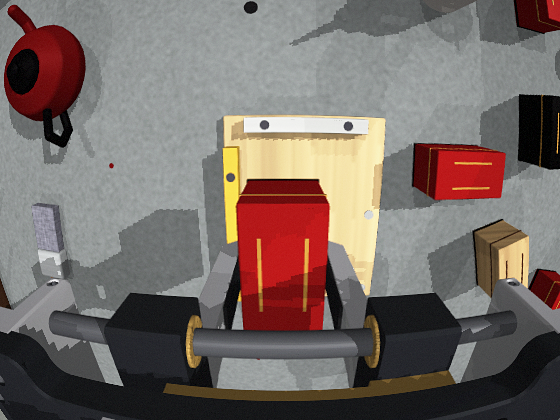

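View pics/side3.png

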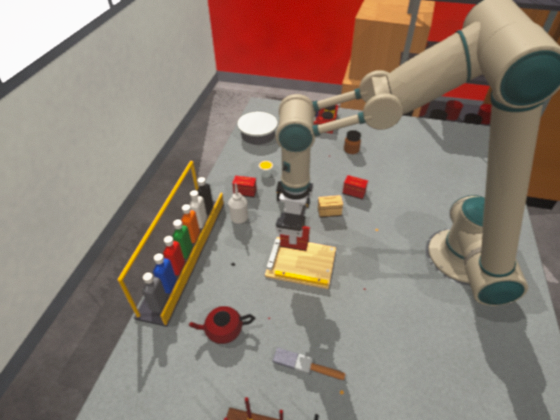

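The caddy is held over the jig. The wrist view shows the short fence at (245–368, 118–134) and the yellow fence at (223–240, 148–242). I'll measure both again from here.

Run:
```python
from h import *
c=ld("wrist3");px=c["pixels"]
cv2.imwrite("pics/jigcrop.png",cv2.cvtColor(cv2.resize(px[105:255,210:400],None,fx=4,fy=4,interpolation=cv2.INTER_CUBIC),cv2.COLOR_RGB2BGR))
b=px.astype(int);sat=b[...,0]-b[...,2];br=b.mean(2)
for u in(256,300,320,335,360):
    w=[v for v in range(112,140) if sat[v,u]<25 and br[v,u]>190];print(u,w[0],w[-1],onzw(c,u,w[0]-.5,28).round(1),onzw(c,u,w[-1]+.5,28).round(1), onzw(c,u,w[-1]+.5,12).round(1))
for v in(155,165,190,205,225):
    w=[u for u in range(215,250) if sat[v,u]>120 and br[v,u]>110];print(v,w[0],w[-1],onzw(c,w[0]-.5,v,28).round(1),onzw(c,w[-1]+.5,v,28).round(1))
```

```text
256 117 131 [606.1 190.3  28. ] [592.3 190.4  28. ] [591.3 191.8  12. ]
300 117 131 [606.1 150.5  28. ] [592.3 150.4  28. ] [591.3 149.6  12. ]
320 118 132 [605.5 132.3  28. ] [591.7 132.1  28. ] [590.6 130.3  12. ]
335 118 132 [605.9 118.6  28. ] [592.  118.2  28. ] [590.9 115.7  12. ]
360 119 133 [605.8  95.1  28. ] [591.9  94.6  28. ] [590.8  90.8  12. ]
155 223 238 [570.9 222.1  28. ] [570.7 207.   28. ]
165 223 238 [561.4 222.4  28. ] [561.3 207.2  28. ]
190 224 239 [537.3 222.4  28. ] [537.2 207.   28. ]
205 225 235 [522.3 222.2  28. ] [522.4 211.4  28. ]
225 226 236 [501.7 222.3  28. ] [501.9 211.3  28. ]
```

View pics/jigcrop.png

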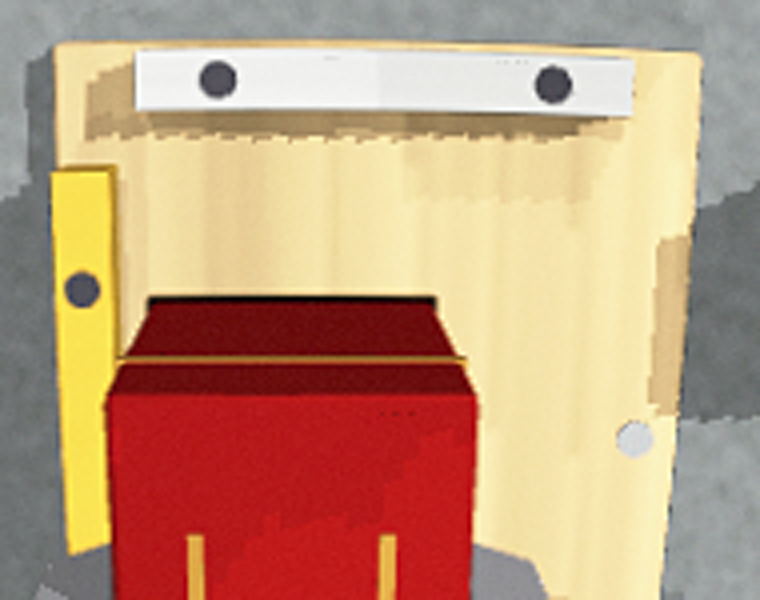

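```bash
python3 -m creep '[[[0.7,0.18,-0.04],0.02,1],[[1.3,0.18,-0.04],0.02,1],[[1.5,0.18,-0.04],0.02,1],[[1.5,0.18,-0.04],0.02,1]]'; python3 go.py 540 173 45 90
python3 - <<'E'
from station import *
print(state()["wrist_torque"])
E
```

```text
time_s: 5.0
tool_pos: [537.9, 169.0, 58.4]
tool_rot: [0.499, 0.503, -0.502, 0.496]
ft_force: [-0.7, -0.1, -1.9]
finger_gap: 45.8
t 5.0 tcp [537.9 169.   58.4] x [-0.011  0.004 -1.   ] z [-0.003 -1.    -0.004] F [-0.7 -0.1 -1.9] gap 45.8 q6 [0.18 0.38 1.74 0.01 1.03 1.75]
shift units [ 0.224  0.037 -0.066] twist units -0.017 jaw yaw -90.2
[ 0.04621732 -0.02298659 -0.02153752]
```

Lowering gently until it touches the board.

```bash
python3 -m creep '[[[0.12,0,0],0,1],[[0.22,0,0],0,1],[[0.26,0,0],0,1],[[0.26,0,0],0,1]]'; python3 -m creep '[[[0.04,0,0],0,1],[[0.04,0,0],0,1]]'
```

```text
time_s: 5.5
tool_pos: [538.0, 169.2, 43.2]
tool_rot: [0.499, 0.503, -0.502, 0.496]
ft_force: [-0.5, 0.7, -0.4]
finger_gap: 45.7
time_s: 5.75
tool_pos: [537.8, 169.2, 42.9]
tool_rot: [0.499, 0.503, -0.502, 0.496]
ft_force: [-4.0, -0.6, 11.5]
finger_gap: 46.0
```

```bash
python3 -m creep '[[[0,0.05,-0.08],0,1],[[0,0.1,-0.16],0,1],[[0,0.15,-0.22],0,1],[[0,0.17,-0.25],0,1],[[0,0.17,-0.25],0,1]]'; python3 go.py 552 185 43 90
```

```text
time_s: 6.38
tool_pos: [548.4, 184.3, 42.9]
tool_rot: [0.499, 0.503, -0.502, 0.496]
ft_force: [-0.8, -0.2, 2.4]
finger_gap: 46.2
t 6.38 tcp [548.4 184.3  42.9] x [-0.009  0.004 -1.   ] z [-0.002 -1.    -0.004] F [-0.8 -0.2  2.4] gap 46.2 q6 [0.2  0.42 1.73 0.01 1.01 1.77]
shift units [-0.002  0.061 -0.011] twist units -0.013 jaw yaw -90.1
```

```bash
python3 -m creep '[[[0,0.03,-0.02],0,1],[[0,0.06,-0.04],0,1],[[0,0.08,-0.05],0,1],[[0,0.08,-0.05],0,1]]'; python3 go.py 552 185 43 90
```

```text
time_s: 6.88
tool_pos: [551.9, 186.9, 43.0]
tool_rot: [0.499, 0.503, -0.502, 0.496]
ft_force: [-2.9, -2.4, 6.7]
finger_gap: 45.5
t 6.88 tcp [551.9 186.9  43. ] x [-0.011  0.003 -1.   ] z [-0.002 -1.    -0.003] F [-2.9 -2.4  6.7] gap 45.5 q6 [0.2  0.42 1.71 0.01 1.01 1.77]
shift units [-0.001  0.002  0.032] twist units -0.012 jaw yaw -90.1
```

```bash
python3 -m creep '[[[0,0.03,-0.03],0,1],[[0,0.05,-0.05],0,1],[[0,0.05,-0.05],0,1],[[0,0.05,-0.05],0,1]]'; python3 go.py 552 185 43 90
```

```text
time_s: 7.38
tool_pos: [552.0, 187.1, 43.1]
tool_rot: [-0.495, -0.504, 0.505, -0.496]
ft_force: [-7.1, -8.1, 9.6]
finger_gap: 45.9
t 7.38 tcp [552.  187.1  43.1] x [-0.017 -0.002 -1.   ] z [-0.001 -1.     0.002] F [-7.1 -8.1  9.6] gap 45.9 q6 [0.21 0.43 1.71 0.   1.02 1.78]
shift units [0.001 0.    0.035] twist units -0.005 jaw yaw -90.0
```

Run:
```python
from h import *
from station import *
for n in ("top","side","wrist"):
    c=capture(n);pickle.dump(c,open(f"pics/{n}4.pkl","wb"));cv2.imwrite(f"pics/{n}4.png",cv2.cvtColor(c["pixels"],cv2.COLOR_RGB2BGR))
print(state()["ft_force"],state()["tool_pos"])
im=cv2.cvtColor(ld("side4")["pixels"],cv2.COLOR_RGB2BGR)
cv2.imwrite("pics/crop4s.png",cv2.resize(im[190:300,240:360],None,fx=5,fy=5,interpolation=cv2.INTER_CUBIC))
im=cv2.cvtColor(ld("wrist4")["pixels"],cv2.COLOR_RGB2BGR)
cv2.imwrite("pics/crop4w.png",cv2.resize(im[120:345,180:400],None,fx=2.6,fy=2.6,interpolation=cv2.INTER_CUBIC))
```

```text
[-6.66199778 -7.11399043  9.72586879] [552.0014442  187.05412608  43.06851075]
```

View pics/crop4s.png

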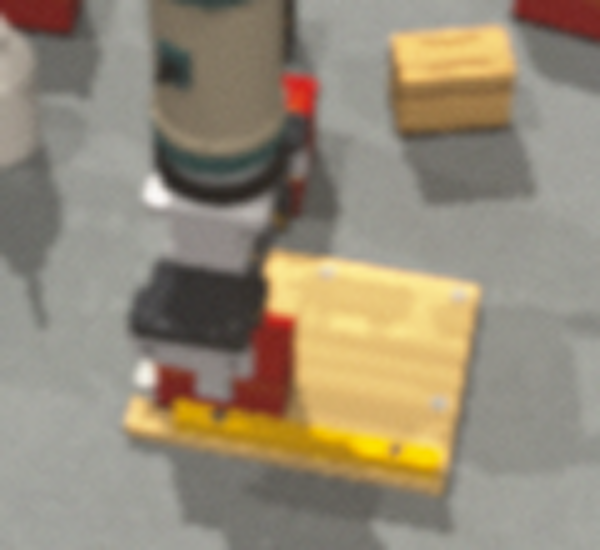

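View pics/crop4w.png

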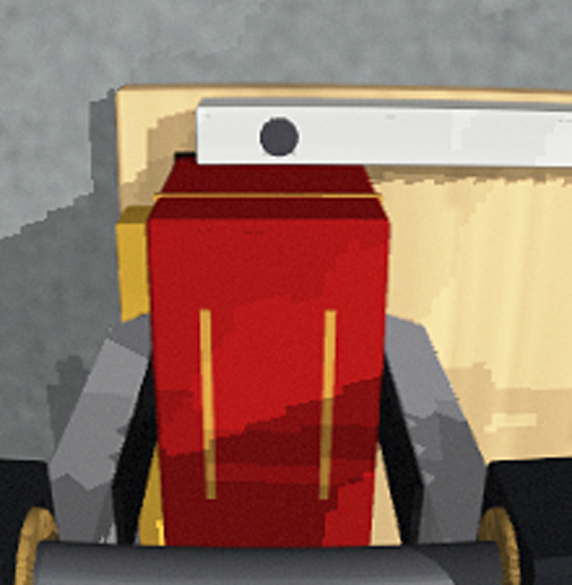

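The caddy is in the corner, with its end at the short fence and its side over the inner edge of the yellow fence. I'll check its yaw and position by casting rays at its top (z=72).

Run:
```python
from h import *
c=ld("wrist4");b=c["pixels"].astype(int)
red=(b[...,0]>75)&(b[...,0]-b[...,1]>60)
M=[]
for v in range(208,250,6):
    w=[u for u in range(225,345) if red[v,u]];l,r=onzw(c,min(w)-.5,v,72),onzw(c,max(w)+.5,v,72);M.append((l+r)[:2]/2);print(v,min(w),max(w),M[-1].round(1),round(np.linalg.norm(l-r),1))
M=np.array(M);print("yaw deg",np.degrees(np.polyfit(M[:,0],M[:,1],1)[0]).round(2))
for v in range(196,208,2):print(v,b[v,285],onzw(c,285,v,72).round(1))
for u in(275,300,340,380):
    col=b[100:200,u];w=[v+100 for v in range(100) if col[v].mean()>190 and col[v,0]-col[v,2]<25];print(u,w[0],w[-1],onzw(c,u,w[-1]+.5,28).round(1))
```

```text
208 236 329 [590.5 185.9] 45.0
214 237 329 [587.5 185.7] 44.8
220 237 329 [584.4 185.7] 45.1
226 237 328 [581.3 185.9] 44.9
232 237 328 [578.1 185.9] 45.2
238 238 328 [574.9 185.7] 45.0
244 238 327 [571.7 185.9] 44.9
yaw deg -0.2
196 [101  11  17] [596.4 184.8  72. ]
198 [103   8  11] [595.5 184.8  72. ]
200 [105  13  13] [594.5 184.8  72. ]
202 [107  16  16] [593.5 184.8  72. ]
204 [151  22  23] [592.5 184.8  72. ]
206 [178  26  26] [591.5 184.8  72. ]
275 161 182 [592.6 190.4  28. ]
300 161 182 [592.6 175.2  28. ]
340 162 182 [592.7 150.7  28. ]
380 163 183 [592.3 125.   28. ]
```

Seated: yaw is -0.2°, the end face is at 592.5 against the fence at 592.6, and the side is centred at y≈185.8. One slightly firmer press with less downward load, then a check that it holds steady.

```bash
python3 -m creep '[[[0,0.04,-0.04],0,1],[[0,0.07,-0.07],0,1],[[0,0.07,-0.07],0,1],[[0,0.07,-0.07],0,1],[[0,0.07,-0.07],0,1],[[0,0.07,-0.07],0,1]]'; python3 go.py 552 187 43 90
python3 - <<'E'
from station import *
for i in range(6):
    capture("side");s=state();print(s["time_s"],s["ft_force"].round(1),s["tool_pos"].round(2))
E
```

```text
time_s: 8.28
tool_pos: [552.1, 187.2, 43.2]
tool_rot: [-0.491, -0.504, 0.508, -0.496]
ft_force: [-8.9, -11.9, 12.3]
finger_gap: 45.8
t 8.28 tcp [552.1 187.2  43.2] x [-0.025 -0.009 -1.   ] z [ 0.001 -1.     0.009] F [ -8.9 -11.9  12.3] gap 45.8 q6 [ 0.21  0.43  1.7  -0.    1.04  1.78]
shift units [ 0.003 -0.001  0.003] twist units 0.005 jaw yaw -90.0
8.325 [ -9.5 -11.3  13.2] [552.06 187.2   43.15]
8.375 [ -9.  -10.8  11. ] [552.06 187.18  43.13]
8.425 [ -8.5 -10.1  11.5] [552.05 187.17  43.14]
8.475 [ -9.  -11.6  11.6] [552.04 187.19  43.14]
8.525 [ -9.  -11.5  12.2] [552.07 187.18  43.16]
8.575 [ -9.2 -10.7  12.1] [552.07 187.18  43.14]
```

Run:
```python
from station import *
print(hand_in());s=state();print(s["ft_force"].round(1),s["tool_pos"].round(1))
```

```text
the job is handed in; nothing more can be done
None
the job is handed in; nothing more can be done
```

I picked up the red caddy that stood farthest to the robot's right (about x 504, y -303 mm). I carried it over to the jig, set it on the board, slid it into the corner and handed in at about 8.6 s, still gripped and pressed against both fences. No verdict was reported.

**Last checks**
- **Seating:** with a slightly lighter press, the wrist picture showed its yaw within about 0.2° of the fences. Its end face was at x 592.5 mm against the fence at 592.6 mm, and its long side was over the inner edge of the yellow fence.
- **Press:** under the final press the wrist force held steady at about 9 N on the short fence, 11 N on the long fence and 12 N down. Board friction takes part of the sideways force. The finger opening was 45.8 mm on the 46 mm width.

**What disagreed or was not checked**
- **Sideways position:** the TCP stopped at y 187 mm, where the fence measurements gave about 185 mm. I put this down to calibration.
- **Tilt:** the tool leaned about 1.5° under the press, against the 3° allowed. I did not measure the caddy's own tilt after that last firmer press.
- **Bystanders:** I did not measure their positions at the end. The caddy was carried with its underside more than 100 mm up, and no bystander seemed displaced in the pictures I viewed.

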